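Put the choux bun away in the child-locked pastry safe

TASK

Put the little steel tray with its choux bun away in the low wooden pastry safe: reach into the gap behind the door, which stands ajar on its child lock, press the red sprung hook down to free it and swing the door wide open, slide the tray in by its wooden grip, fully home against the back wall, with the bun still upright on it, and shut the door fully so that the lock has it again. Keep the tray right way up, do not knock the bun over, and leave everything else on the worktop where it stands.

Things in the scene. Friction and masses are not known exactly. Their poses are not given: they have to be found in the camera images.
- safe: low light wood pastry safe, 158 deep, 202 wide, 72 mm high, fixed to the worktop. Origin: middle of the doorway, on the worktop, in the plane of the front. Its x points into the safe, y to the left seen from the robot. The space inside runs from y -64 to +64 mm and from x 0 to the back wall at 148 mm; the worktop is its floor, the side walls are 72 mm high
- roof_edge (a point): middle of the roof's front edge, on its underside: 64 mm up (the roof's top is 72 mm up), 58 mm behind the front. From here to the back wall the roof covers the space; before it the top is open between the side walls, so fingers can hold the tray's grip from above until the tray is home. The bun passes about 10 mm under it
- tray_home (a point): where the tray's origin is when the tray is home against the back wall: safe x 83 mm, y 0, on the worktop, the tray's x along the safe's x. The tray then clears the side walls by 9 mm each side
- safe_door (a joint): door angle, rad: 0 shut, grows as it swings out to the robot and left, 2.3 fully open. Starts ajar, 0.22 to 0.265; the lock stops it at about 0.28. Turns easily, stays where left. At angle a it runs from the hinge along (-sin a, -cos a) in the safe's x, y. From about 2.0 on, the hook (it stands out of the inner face) is clear of the way in
- door_hinge (a point): the door's hinge axis, on the left: safe x 0, y +92 mm; point 36 mm up. The brown door is an upright panel, 10 mm thick, 4 to 72 mm high, reaching 196 mm from the hinge; its inner face lies in the plane through this axis, the wood on the outer side
- door_face (a point): point on the door's inner face, 150 mm from the hinge, 70 mm up (moves with the door). The door has no handle: push it with closed fingers, from inside to open, from outside to shut
- hook (a joint): how far the red sprung hook on the door is pressed down, m: 0 up, 0.018 at the stop. More than 0.010 frees the door; it springs back when let go. 2 N at the start, 6 N at 0.011, 8.4 N at the stop. As the door is shut, the hook's sloped end rides under the safe's front edge (a few newtons) and snaps up behind it by itself
- hook_pad (a point): where to press the hook: top of its red strip (14 mm wide, 76 long, square to the door's inner face, barb at its far end behind the safe's front), 22 mm from the door's inner face, 168 mm from the hinge, 45 mm up. It lies in the gap between door and front, 36 to 44 mm wide there. Press straight down, then push the door out with the fingers still in the gap
- tray: loose steel tray 130 (its x) by 110 mm (its y), rim 12 mm high, 0.22 kg; origin at the centre of its underside, x pointing away from the grip, z up. It is slid or carried grip last into the safe
- tray_grip (a point): the tray's upright dark wooden grip: a plate 24 mm long along the tray's x, 8 mm thick across it (y), at tray x = -50 mm, top 61 mm up; this point is on its middle, 55 mm up
- bun: golden smooth choux bun 62x66x51 mm, 55 g, loose on the tray's floor; origin at the centre of its underside
- timer: round white kitchen timer with a red knob, 68 mm across, 37 high (a like one stands at the far back of the worktop); loose bystander, origin at the centre of its underside; leave it where it stands
- dark_bun: loose dark brown choux bun, 69x80x53 mm; loose bystander, origin at the centre of its underside; leave it where it stands
- custard_pack: white block in cling film, 86x122x26 mm; loose bystander, origin at the centre of its underside; leave it where it stands
- spice_jar: spice jar with green label and black cap, 45 mm across, 105 high; loose bystander, origin at the centre of its underside; leave it where it stands
- dish: small white open dish, 74 mm across, 24 high; loose bystander, origin at the centre of its underside; leave it where it stands
- nozzle: white piping nozzle (cone), 22 mm across, 36 high; loose bystander, origin at the centre of its underside; leave it where it stands
- butter: green and yellow butter pack, 73x102x37 mm; loose bystander, origin at the centre of its underside; leave it where it stands

How it is judged (in metres and radians):
On the way, in this order (a step that is already met when the one before it is completed fails the run):
1. the hook is pressed down while the door is still ajar (value of joint hook above 0.01 m and value of joint safe_door below 0.36 rad), for 0.05 s.
2. the door is swung wide open (value of joint safe_door above 1.5 rad), for 0.1 s.
3. the tray is home in the safe with the bun on it, the door still open (x of tray in the frame of safe above 0.068 m and y of tray in the frame of safe between -0.02 and 0.02 m and height (world z) of tray below 0.008 m and angle between tray's own z axis and vertical below 0.1 rad and horizontal distance between bun and tray below 0.045 m and z of bun in the frame of tray below 0.02 m and angle between bun's own z axis and vertical below 0.35 rad and value of joint safe_door above 0.5 rad), for 0.2 s.
At the end, for the whole second after the job is handed in: the tray stands flat in the safe, within 15 mm of the back wall and 20 mm of the middle, the bun upright on it; the door is shut (under 0.06 rad) with the hook sprung up again behind the front; nothing is held and all is at rest (x of tray in the frame of safe above 0.068 m and y of tray in the frame of safe between -0.02 and 0.02 m and height (world z) of tray below 0.008 m and angle between tray's own z axis and vertical below 0.1 rad and horizontal distance between bun and tray below 0.045 m and z of bun in the frame of tray below 0.02 m and angle between bun's own z axis and vertical below 0.35 rad and value of joint safe_door below 0.06 rad and value of joint hook below 0.004 m and linear speed of each of tray, bun below 0.02 m/s); the robot touches nothing.
It fails at once if the bun is knocked over or leaves the tray (angle between bun's own z axis and vertical above 0.7 rad or horizontal distance between bun and tray above 0.07 m).
It fails at once if the tray is tipped (angle between tray's own z axis and vertical above 0.5 rad).
It fails at once if a bystander is pushed away (more than 30 mm) (distance of any of timer, dark_bun, custard_pack, spice_jar, dish, nozzle, butter from where it was at the start of the episode above 0.03 m).
It fails at once if a bystander is tipped over (angle between any of timer, dark_bun, custard_pack, spice_jar, dish, nozzle, butter's own z axis and vertical above 0.5 rad).
It also fails if it takes over 72 s, if anything falls off the work surface, if the arm or the gripper's body presses on something with over 40 N, if the wrist force passes 120 N, or if a joint passes its speed limit or range.

ROBOT

A 6-joint arm with a two-finger parallel gripper is mounted at the origin on a cart in front of the work surface, level with it; the furniture and walls round the work are solid. World frame = base frame: x ahead of the robot, y to its left, z up, the work surface at z = 0. Lengths are in mm, angles in rad, forces in N, time in s.
With the tool pointing down it reaches from about 300 to 775 mm from the base axis. Payload 14.6 kg.
Tool frame: the origin (TCP) lies midway between the tips of the shut fingers; the grasp point (between the pads) lies behind it (manip.grip_depth is the z of the grasp point in the tool frame, in mm); z points along the fingers, y is the line along which they close (so a half turn about z gives the same grasp; the last joint's range is limited). The gripper opens to 94 mm and grips with 3 to 60 N. Pads are 16 mm wide; open, the fingers measure 119 mm over their backs; the gripper's body (75 mm by 177 mm) begins 78 mm behind the grasp point.
Start: joints at [-1.34, 0.3, 1.521, -0, 1.321, -0.067], TCP at [161.373, -525.783, 205.446] pointing down, gripper open.
Joint ranges: [-3.03, 3.03], [-0.79, 2.21], [0.23, 2.52], [-1.04, 4.18], [0, 3.07], [-2.55, 2.55]. Speed limits (rad/s): [2.22, 2.22, 2.57, 3.14, 3.14, 3.14].

INTERFACE

Orientations are given as [roll, pitch, yaw] about the fixed x, y, z axes, in that order (R = Rz(yaw) Ry(pitch) Rx(roll)).
In Python, from cell import manip gives the robot as it stands.
- The arm moves only by the shell command python3 nudge.py [OPENING] [FORCE], which reads ROWS from standard input. ROWS is a JSON list that holds a single list of rows (three levels of brackets), with 1 to 5 rows, each of 6 numbers: dx, dy, dz in units of 50 mm, then a rotation vector rx, ry, rz in units of 0.1 rad; each row is the pose to reach, as a shift and turn from the pose commanded when the command began, along the tool's axes at that moment; what a row does not reach only later rows make up. A row lasts 1/10 s, in which the tool goes at most 50 mm and 0.15 rad, less where a joint would pass 70% of its speed; a pose out of reach is approached as far as the arm can. OPENING is the finger opening in mm, set as the command begins (- or left out keeps the last). The fingers move at their own pace and stop on an object; FORCE is the grip in N (left out, the last holds). Time passes only in rows, so rows that do not move let the fingers close. It prints the time, the measured TCP pose, the force, the opening and the grip force at its end. Input that does not fit is refused with a message, and nothing moves.
- manip.read_state(): the state, without advancing time (a new reading comes with each control period).
- manip.camera(name): name is "side" or "top"; returns (picture, depth): 420x560x3 uint8, red, green, blue; 420x560 float32, mm along the optical axis (not along the pixel's ray), 0 where there is no reading.
- manip.camera_info(name): a dict with "K" (3x3 intrinsics, pixels), "rvec" (rotation vector, rad) and "tvec" (3), from world to camera coordinates, as OpenCV has them. Camera axes: x right, y down, z forward; pixel columns grow to the right and rows downward; lengths in mm; the calibration is good to about 2 mm. A picture is of the moment at which its call begins. camera_info takes no time and is no camera call.
- manip.sign_off(): hands the job in; it is judged then, once.
The state is a dict: "clock": time; "joints": joint angles; "qd": joint speeds; "effort": joint torques, N m; "eef_pos": TCP position; "eef_rot": TCP orientation; "wrist_force": force on the tool from outside, world axes, zero at the start; "moment": the same for the moment, N m; "finger_gap": finger opening in mm; "finger_force": force on a finger pad.
Only numpy, scipy, OpenCV 4.12 (cv2) and the standard library are available. Lean on these libraries where they do the work, as an engineer would, in place of code of your own. Each camera call takes 0.05 s, during which the arm holds its last target. There are 200 camera calls.

## Working session

There is one attempt and no reset: what is moved stays moved. The work goes in short steps, Python scripts to look and compute and a shell command to move; the robot and the scene stay as the last step left them, time stands still between calls to the robot, and variables do not carry over. Pictures are saved under pics/ and viewed, at most 10 in all, crops included, and the job is handed in when it is done.

```bash
ls; mkdir -p pics; cat > h.py <<'E'
import numpy as np, cv2
from cell import manip
def cam(n):
    i=manip.camera_info(n); R=cv2.Rodrigues(np.array(i["rvec"],float))[0]
    return np.array(i["K"],float),R,np.array(i["tvec"],float).ravel()
def ray(n,u,v,z):
    K,R,t=cam(n); d=R.T@np.linalg.inv(K)@[u,v,1]; c=-R.T@t
    return c+d*(z-c[2])/d[2]
def cloud(n,D):
    K,R,t=cam(n); v,u=np.indices(D.shape); p=np.stack([u,v,np.ones_like(u)],-1)@np.linalg.inv(K).T*D[...,None]
    return (p-t)@R
def snap(n,f):
    P,D=manip.camera(n); cv2.imwrite(f"pics/{f}.png",P[...,::-1]); np.save(f"pics/{f}.npy",D); return P,D
E
python3 - <<'E'
from h import *
print(manip.read_state(),manip.grip_depth)
for n in("top","side"):
    snap(n,n+"0"); K,R,t=cam(n); print(n,-R.T@t,R[2])
E
```

```text
cell.py
nudge.py
pics
{'clock': 0.0, 'joints': array([-1.33960500e+00,  3.00504772e-01,  1.52159420e+00,  2.05635710e-06,
        1.32068599e+00, -6.65947643e-02]), 'qd': array([ 0.00138914, -0.00014427,  0.00035783, -0.0005853 , -0.00201029,
        0.00136795]), 'effort': array([-6.69790079e-04, -5.31799257e+01, -3.52739882e+01,  7.07957265e-02,
        2.43414275e-02, -1.22065353e-04]), 'eef_pos': array([ 161.31196298, -525.53454861,  204.86230927]), 'eef_rot': array([-3.14040313e+00, -8.13297483e-05,  2.97785531e-01]), 'wrist_force': array([-0.42814598,  0.07642649,  0.10939748]), 'moment': array([-0.0059216 ,  0.06900581, -0.0137508 ]), 'finger_force': 0.0, 'finger_gap': 93.81088711528743} -18.8
top [ 311.54499678 -125.39487681 1563.41121153] [ 0.155697    0.01021788 -0.98775201]
side [  124.87335224 -1545.30279357   832.17463247] [ 0.25972588  0.85698252 -0.44511058]
```
View pics/top0.png

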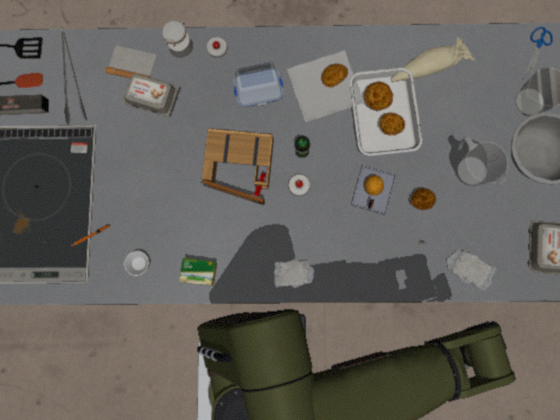

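View pics/side0.png

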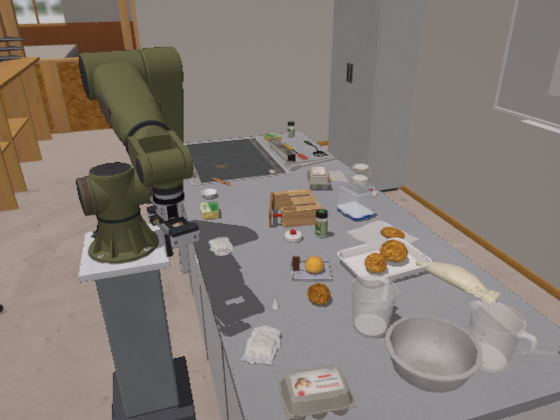

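The top view shows the safe at about (238,165), with its door ajar and the red hook at (261,183). The timer is at (299,185), the jar at (302,145) and the tray with its bun at (374,190), with the grip at (371,204). The dark bun is at (423,198), the nozzle at (422,242) and the custard pack at (293,274).

```bash
python3 - <<'E'
import cv2
a=cv2.imread('pics/top0.png')
cv2.imwrite('pics/c1.png',cv2.resize(a[120:215,190:320],None,fx=6,fy=6,interpolation=cv2.INTER_CUBIC))
cv2.imwrite('pics/c2.png',cv2.resize(a[160:220,340:440],None,fx=8,fy=8,interpolation=cv2.INTER_CUBIC))
E
```

View pics/c1.png

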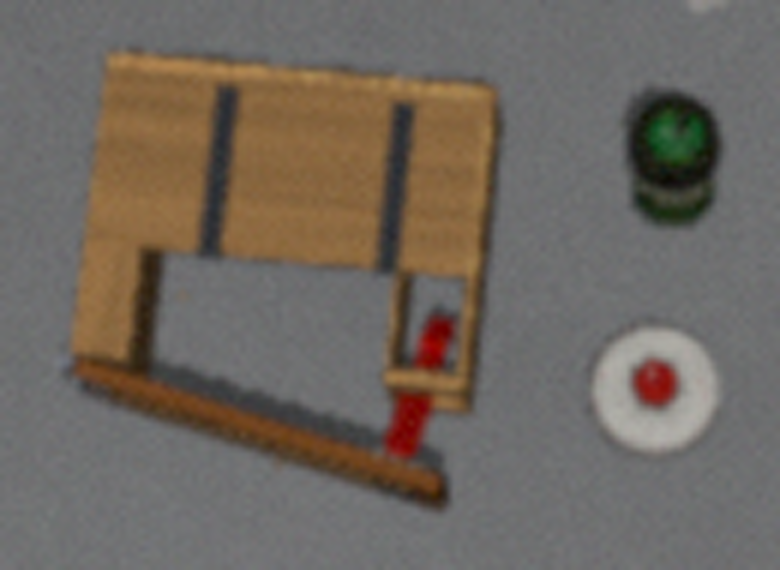

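View pics/c2.png

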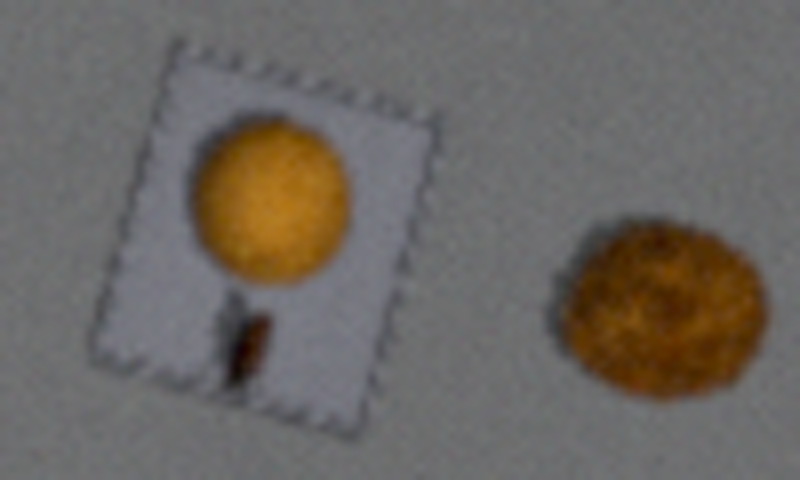

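The safe's roof corners in the crop are back left (108,56), back right (497,90) and front left (75,360). The tray rim corners are (177,42), (440,117), (358,437) and (92,360), with the grip at the lower side near (255,340).

```bash
python3 - <<'E'
from h import *
c1=lambda x,y,z:ray("top",190+(x+.5)/6-.5,120+(y+.5)/6-.5,z)
c2=lambda x,y,z:ray("top",340+(x+.5)/8-.5,160+(y+.5)/8-.5,z)
for n,p in dict(BL=(108,56),BR=(497,90),FL=(75,360),FR=(468,408)).items(): print(n,c1(*p,72).round(1))
print("roof edge L,R",c1(150,248,72),c1(475,275,72))
print("door ends top outer/inner",c1(445,500,72),c1(445,470,72),c1(75,368,72))
print("hook near door",c1(402,450,45),"far",c1(440,320,45))
T=[c2(*p,12) for p in((177,42),(440,117),(358,437),(92,360))]
for t in T: print("tray",t.round(1))
print("c",np.mean(T,0),"griptop",c2(257,340,61), "bun",c2(272,200,40),"timer",c1(655,385,37),"jar",c1(675,135,105))
D=np.load("pics/top0.npy"); C=cloud("top",D)
a=C[120:215,190:320].reshape(-1,3)
m=(a[:,2]>66)&(a[:,2]<80); q=a[m]; print(len(q),cv2.minAreaRect(q[:,:2].astype(np.float32)), q[:,2].mean())
b=C[160:220,340:400].reshape(-1,3); g=b[b[:,2]>50]; print(len(g),g.round(0).tolist()[:20]); print("table z",np.median(C[190:210,310:340,2]))
E
```

```text
BL [775.8 129.1  72. ]
BR [755.6 -68.7  72. ]
FL [618.4 143.1  72. ]
FR [591.9 -53.5  72. ]
roof edge L,R [675.47477551 106.32593756  72.        ] [659.72485002 -57.21737534  72.        ]
door ends top outer/inner [545.60641113 -41.98356805  72.        ] [560.69077278 -42.0063295   72.        ] [614.3419307  143.06234953  72.        ]
hook near door [575.6956853  -18.72671853  45.        ] far [642.73855897 -38.06363408  45.        ]
tray [ 672.4 -345.1   12. ]
tray [ 641.4 -446.3   12. ]
tray [ 516.1 -409.7   12. ]
tray [ 547.1 -308.4   12. ]
c [ 594.23456727 -377.35857406   12.        ] griptop [ 546.57785352 -364.40525097   61.        ] bun [ 603.81355318 -375.31907179   40.        ] timer [ 609.38393167 -147.32630884   37.        ] jar [ 721.72204285 -157.76367954  105.        ]
2549 ((670.5816040039062, 0.990692138671875), (309.0550842285156, 207.14730834960938), 71.37779998779297) 72.27146553609197
108 [[312.0, -125.0, 1563.0], [312.0, -125.0, 1563.0], [312.0, -125.0, 1563.0], [312.0, -125.0, 1563.0], [312.0, -125.0, 1563.0], [625.0, -378.0, 53.0], [622.0, -367.0, 50.0], [621.0, -372.0, 56.0], [622.0, -388.0, 51.0], [619.0, -357.0, 53.0], [312.0, -125.0, 1563.0], [619.0, -372.0, 51.0], [619.0, -378.0, 53.0], [619.0, -388.0, 51.0], [312.0, -125.0, 1563.0], [616.0, -360.0, 52.0], [616.0, -363.0, 51.0], [615.0, -366.0, 55.0], [615.0, -372.0, 54.0], [615.0, -375.0, 56.0]]
table z 0.10950704735345873
```

```bash
cat >> h.py <<'E'
def go(x,y,z,yaw):
    "tool-axis shift to a tool-down pose"
    s=manip.read_state(); p=s["eef_pos"]; r=s["eef_rot"]
    cz,sz=np.cos(r[2]),np.sin(r[2]); R=np.array([[cz,sz,0],[sz,-cz,0],[0,0,-1]])
    d=R.T@(np.array([x,y,z])-p); w=-(yaw-r[2]); w=(w+np.pi)%(2*np.pi)-np.pi
    print("delta",d.round(1),"rz",round(w,3),"| pos",p.round(1),"rot",r.round(3),"F",s["wrist_force"].round(1),"gap",round(s["finger_gap"],1))
E
python3 - <<'E'
from h import *
P=cv2.imread("pics/top0.png"); D=np.load("pics/top0.npy"); C=cloud("top",D)
hsv=cv2.cvtColor(P,cv2.COLOR_BGR2HSV)
def obj(n,m,z,box):
    M=np.zeros(m.shape,np.uint8); y0,y1,x0,x1=box; M[y0:y1,x0:x1]=m[y0:y1,x0:x1]
    M=cv2.morphologyEx(M,cv2.MORPH_OPEN,np.ones((2,2))); v,u=np.nonzero(M)
    w=np.array([ray("top",a,b,z)[:2] for a,b in zip(u,v)],np.float32)
    (c,s,a)=cv2.minAreaRect(w); print(n,len(w),np.round(c,1),np.round(s,1),round(a,1),"min",w.min(0).round(),"max",w.max(0).round())
    return w
H,S,V=hsv[...,0],hsv[...,1],hsv[...,2]
obj("butter",((S>70)|(V>150)),37,(245,295,170,225))
obj("dish",(V>130),24,(245,280,115,155))
obj("custard",((V>130)|(C[...,2]>12))&(C[...,2]<60),26,(255,292,265,320))
obj("timer",(V>150),37,(170,200,284,315))
obj("nozzle",(V>110),18,(230,255,410,435))
obj("darkbun",(S>90),30,(180,215,405,440))
w=obj("hook",((H<8)|(H>172))&(S>150),45,(168,198,250,272))
print(w.mean(0),cv2.fitLine(w,cv2.DIST_L2,0,.01,.01).ravel(), w[w[:,0].argsort()][:6])
# roof in safe guess frame
q=C[118:165,190:290].reshape(-1,3); q=q[(abs(q[:,2]-72)<4)]
y=-.097; L=(q[:,:2]-[609.5,44.8])@np.array([[np.cos(y),-np.sin(y)],[np.sin(y),np.cos(y)]])
L=L[L[:,0]>70]
print("x",np.percentile(L[:,0],[99,99.9]))
for lo in(75,90,105,120,135):
    k=L[(L[:,0]>lo)&(L[:,0]<lo+15)]; print(lo,k[:,1].min().round(1),k[:,1].max().round(1))
for lo in(-90,-60,-30,0,30,60,80):
    k=L[(L[:,1]>lo)&(L[:,1]<lo+15)]; print(lo,k[:,0].max().round(1))
E
```

```text
butter 726 [344.  154.9] [101.6  72. ] 83.1 min [306. 103.] max [383. 207.]
dish 347 [374.1 348.3] [63.5 71. ] 45.7 min [334. 308.] max [406. 381.]
custard 697 [ 335.4 -130.1] [ 71.3 107.2] 4.1 min [ 300. -184.] max [372. -76.]
timer 227 [ 604.3 -150.5] [57.8 58.3] 62.5 min [ 574. -179.] max [ 634. -120.]
nozzle 184 [ 426.6 -522.3] [72.6 72.1] 86.9 min [ 389. -558.] max [ 463. -486.]
darkbun 428 [ 556.8 -529.2] [69.9 68.8] 61.6 min [ 525. -566.] max [ 590. -489.]
hook 89 [605.6 -29.9] [17.2 72.8] 74.3 min [571. -44.] max [639. -14.]
[601.25867  -29.343016] [ 9.5010895e-01 -3.1191820e-01  6.0125854e+02 -2.9343014e+01] [[571.25256  -26.073572]
 [571.2845   -23.034843]
 [571.3164   -19.995974]
 [571.3483   -16.95696 ]
 [574.3018   -29.113262]
 [574.3338   -26.073729]]
x [158.0677497  159.50913213]
75 -98.0 99.7
90 -97.2 101.9
105 -98.3 100.0
120 -97.5 101.1
135 -98.6 101.0
-90 157.6
-60 158.0
-30 159.6
0 159.0
30 159.2
60 160.2
80 159.4
```

```bash
python3 -c "
from h import *
go(586,-27,150,-.32)"
```

```text
delta [ 552.3 -352.    54.9] rz 0.618 | pos [ 161.3 -525.6  204.9] rot [-3.141 -0.     0.298] F [0.1 0.3 0.2] gap 93.9
```

Units first: shifts go in units of 50 mm and turns go in units of 0.1 rad. So 205 mm is 4.1, 164 mm is 3.28, 0.5 rad is 5.

```bash
echo '[[[0.82,-0.54,0,0,0,1],[1.64,-1.08,0,0,0,2],[2.46,-1.62,0,0,0,3],[3.28,-2.16,0,0,0,4],[4.1,-2.7,0,0,0,5]]]' | python3 nudge.py 0 20; python3 -c "
from h import *
go(586,-27,150,-.32)"
```

```text
clock: 0.6
eef_pos: [318.5, -334.8, 205.3]
eef_rot: [-3.141, 0.0, -0.207]
wrist_force: [0.4, 1.0, 0.3]
finger_gap: 57.8
finger_force: 0.0
delta [ 198.7 -356.1   55.3] rz 0.113 | pos [ 318.5 -334.8  205.3] rot [-3.141  0.    -0.207] F [0.4 1.  0.3] gap 57.8
```

Converted, -205 mm is -4.1, -164 mm is -3.28, 0.11 rad is 1.1.

```bash
echo '[[[0.46,-0.82,0.12,0,0,0.5],[0.92,-1.64,0.24,0,0,1.1],[1.38,-2.46,0.36,0,0,1.1],[1.84,-3.28,0.48,0,0,1.1],[2.3,-4.1,0.6,0,0,1.1]]]' | python3 nudge.py ; python3 -c "
from h import *
go(586,-27,100,-.32)"
```

```text
clock: 1.1
eef_pos: [472.5, -157.0, 175.1]
eef_rot: [3.142, 0.0, -0.312]
wrist_force: [1.2, -0.9, 0.3]
finger_gap: 17.5
finger_force: 0.0
delta [  68.1 -158.6   75.1] rz 0.008 | pos [ 472.5 -157.   175.1] rot [ 3.142  0.    -0.312] F [ 1.2 -0.9  0.3] gap 17.5
```

```bash
echo '[[[0,0,0,0,0,0]]]' | python3 nudge.py; python3 -c "
from h import *
go(586,-27,100,-.32)"
```

```text
clock: 1.2
eef_pos: [473.4, -155.1, 174.3]
eef_rot: [-3.141, 0.002, -0.307]
wrist_force: [-0.3, -0.6, -0.3]
finger_gap: 9.3
finger_force: 0.0
delta [  68.6 -156.1   74.3] rz 0.013 | pos [ 473.4 -155.1  174.3] rot [-3.141e+00  2.000e-03 -3.070e-01] F [-0.3 -0.6 -0.3] gap 9.3
```

```bash
echo '[[[0.34,-0.78,0,0,0,0.1],[0.68,-1.56,0,0,0,0.1],[1.02,-2.34,0.2,0,0,0.1],[1.36,-3.12,0.8,0,0,0.1],[1.36,-3.12,1.48,0,0,0.1]]]' | python3 nudge.py ;echo '[[[0,0,0,0,0,0]]]' | python3 nudge.py; python3 - <<'E'
from h import *
go(586,-27,50,-.32)
P,D=snap("top","t1"); Q,_=snap("side","s1")
a=cv2.resize(P[130:215,190:310],None,fx=6,fy=6,interpolation=2)
b=cv2.resize(Q[180:240,250:330],None,fx=5,fy=5,interpolation=2)
im=np.zeros((600,720,3),np.uint8); im[:510]=a
b=cv2.resize(Q[180:230,250:320],(252,180),interpolation=2); im[:180,-252:]=b
cv2.imwrite("pics/m1.png",im[...,::-1])
E
```

```text
clock: 1.7
eef_pos: [586.4, -28.7, 101.0]
eef_rot: [-3.141, -0.002, -0.319]
wrist_force: [-0.4, -0.6, -0.4]
finger_gap: 0.2
finger_force: 0.0
clock: 1.8
eef_pos: [581.9, -30.7, 96.8]
eef_rot: [3.14, 0.008, -0.321]
wrist_force: [-1.1, -0.4, -0.3]
finger_gap: 0.4
finger_force: 0.0
delta [ 2.7 -4.8 46.8] rz -0.001 | pos [581.9 -30.7  96.8] rot [ 3.14   0.008 -0.321] F [-1.1 -0.4 -0.3] gap 0.4
```

View pics/m1.png

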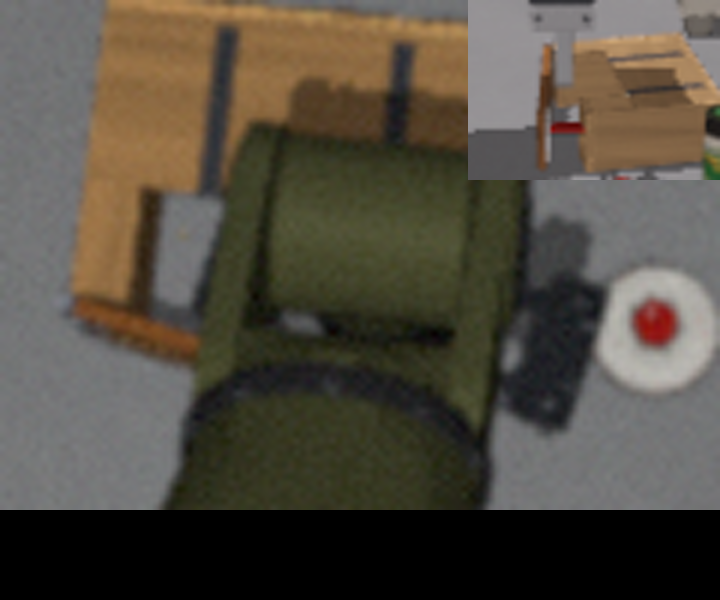

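The inset of the side view shows the closed fingers above the gap at about (563,55), between the door at (545,100) and the front at (580,100). The red hook lies below them at (567,127).

Converted, 10 mm is 0.2, -4 mm is -0.08.

```bash
echo '[[[0,-0.04,0.2,0,0,0],[0.02,-0.08,0.5,0,0,0],[0.04,-0.08,0.9,0,0,0],[0.04,-0.08,0.9,0,0,0]]]' | python3 nudge.py ; python3 -c "
from h import *
go(586,-27,30,-.32)"
```

```text
clock: 2.3
eef_pos: [586.1, -28.2, 54.1]
eef_rot: [3.141, 0.004, -0.323]
wrist_force: [0.3, -0.8, 0.2]
finger_gap: 0.1
finger_force: 0.0
delta [-0.5 -1.2 24.1] rz -0.003 | pos [586.1 -28.2  54.1] rot [ 3.141  0.004 -0.323] F [ 0.3 -0.8  0.2] gap 0.1
```

Converted, 24 mm is 0.48, 16 mm is 0.32.

```bash
echo '[[[0,0,0.16,0,0,0],[0,0,0.32,0,0,0],[0,0,0.48,0,0,0],[0,0,0.48,0,0,0],[0,0,0.48,0,0,0]]]' | python3 nudge.py ; python3 -c "
from h import *
go(586,-27,30,-.32)"
```

```text
clock: 2.8
eef_pos: [587.7, -28.2, 32.9]
eef_rot: [-3.142, -0.001, -0.322]
wrist_force: [0.2, 0.1, 7.8]
finger_gap: 0.4
finger_force: 3.0
delta [-2.  -0.6  2.9] rz -0.002 | pos [587.7 -28.2  32.9] rot [-3.142e+00 -1.000e-03 -3.220e-01] F [0.2 0.1 7.8] gap 0.4
```

```bash
echo '[[[-0.2,0,0.02,0,0,0],[-0.4,0,0.02,0,0,0],[-0.6,-0.02,0.02,0,0,0],[-0.8,-0.04,0.02,0,0,0],[-1.04,-0.08,0.02,0,0,0]]]' | python3 nudge.py ; python3 -c "
from h import *
go(542,-10,58,-.5)"
```

```text
clock: 3.3
eef_pos: [539.6, -8.0, 32.2]
eef_rot: [-3.141, -0.002, -0.322]
wrist_force: [1.4, -0.6, 6.2]
finger_gap: 0.2
finger_force: 3.2
delta [  2.9   1.2 -25.8] rz 0.178 | pos [539.6  -8.   32.2] rot [-3.141e+00 -2.000e-03 -3.220e-01] F [ 1.4 -0.6  6.2] gap 0.2
```

```bash
cat >> h.py <<'E'
def swing(ts,r,z,yaw):
    for t in ts:
        h=8*abs(np.cos(t+yaw))+12.5*abs(np.sin(t+yaw))
        print(t,end=" "); go(618.8-r*np.sin(t)+h*np.cos(t),137.5-r*np.cos(t)-h*np.sin(t),z,yaw)
E
python3 -c "
from h import *
swing([.6,.7,.8,.9],168,32,-.322)"
```

```text
0.6 delta [-6.3  1.5  0.2] rz -0.0 | pos [539.6  -8.   32.2] rot [-3.141e+00 -2.000e-03 -3.220e-01] F [ 1.4 -0.6  6.2] gap 0.2
0.7 delta [-21.7  -2.5   0.2] rz -0.0 | pos [539.6  -8.   32.2] rot [-3.141e+00 -2.000e-03 -3.220e-01] F [ 1.4 -0.6  6.2] gap 0.2
0.8 delta [-36.8  -8.    0.2] rz -0.0 | pos [539.6  -8.   32.2] rot [-3.141e+00 -2.000e-03 -3.220e-01] F [ 1.4 -0.6  6.2] gap 0.2
0.9 delta [-51.4 -14.9   0.2] rz -0.0 | pos [539.6  -8.   32.2] rot [-3.141e+00 -2.000e-03 -3.220e-01] F [ 1.4 -0.6  6.2] gap 0.2
```

```bash
echo '[[[-0.22,0,0,0,0,0],[-0.44,-0.06,0,0,0,0],[-0.74,-0.16,0,0,0,0],[-1.02,-0.3,0,0,0,0],[-1.02,-0.3,-0.48,0,0,0]]]' | python3 nudge.py ; echo '[[[0,0,0,0,0,0]]]' | python3 nudge.py ; python3 -c "
from h import *
swing([.9,1.1,1.3,1.5,1.7],140,56,-.322)"
```

```text
clock: 3.8
eef_pos: [493.6, 23.6, 54.0]
eef_rot: [3.141, 0.004, -0.321]
wrist_force: [0.1, -0.5, 1.1]
finger_gap: 0.5
finger_force: 0.0
clock: 3.9
eef_pos: [496.8, 22.8, 57.8]
eef_rot: [-3.14, -0.004, -0.322]
wrist_force: [0.7, -0.1, -0.9]
finger_gap: -0.3
finger_force: 0.0
0.9 delta [ 14.2 -22.8   1.8] rz 0.0 | pos [496.8  22.8  57.8] rot [-3.14  -0.004 -0.322] F [ 0.7 -0.1 -0.9] gap -0.3
1.1 delta [ -8.5 -37.5   1.8] rz 0.0 | pos [496.8  22.8  57.8] rot [-3.14  -0.004 -0.322] F [ 0.7 -0.1 -0.9] gap -0.3
1.3 delta [-28.4 -56.9   1.8] rz 0.0 | pos [496.8  22.8  57.8] rot [-3.14  -0.004 -0.322] F [ 0.7 -0.1 -0.9] gap -0.3
1.5 delta [-44.3 -80.3   1.8] rz 0.0 | pos [496.8  22.8  57.8] rot [-3.14  -0.004 -0.322] F [ 0.7 -0.1 -0.9] gap -0.3
1.7 delta [ -55.3 -107.1    1.8] rz 0.0 | pos [496.8  22.8  57.8] rot [-3.14  -0.004 -0.322] F [ 0.7 -0.1 -0.9] gap -0.3
```

```bash
echo '[[[0.06,-0.56,0,0,0,0],[-0.16,-0.74,0,0,0,0],[-0.36,-0.94,0,0,0,0],[-0.56,-1.14,0,0,0,0],[-0.74,-1.38,0,0,0,0]]]' | python3 nudge.py ; python3 -c "
from h import *
swing([1.5,1.6,1.7,1.8,1.9],140,57,-.322)"
```

```text
clock: 4.4
eef_pos: [481.5, 100.4, 55.3]
eef_rot: [3.141, 0.0, -0.322]
wrist_force: [0.4, -0.4, 0.4]
finger_gap: 0.2
finger_force: 0.2
1.5 delta [ -5.2 -11.6  -1.7] rz -0.0 | pos [481.5 100.4  55.3] rot [ 3.141  0.    -0.322] F [ 0.4 -0.4  0.4] gap 0.2
1.6 delta [-11.4 -24.6  -1.7] rz -0.0 | pos [481.5 100.4  55.3] rot [ 3.141  0.    -0.322] F [ 0.4 -0.4  0.4] gap 0.2
1.7 delta [-16.2 -38.3  -1.7] rz -0.0 | pos [481.5 100.4  55.3] rot [ 3.141  0.    -0.322] F [ 0.4 -0.4  0.4] gap 0.2
1.8 delta [-19.7 -52.6  -1.7] rz -0.0 | pos [481.5 100.4  55.3] rot [ 3.141  0.    -0.322] F [ 0.4 -0.4  0.4] gap 0.2
1.9 delta [-21.6 -67.1  -1.7] rz -0.0 | pos [481.5 100.4  55.3] rot [ 3.141  0.    -0.322] F [ 0.4 -0.4  0.4] gap 0.2
```

Converted, -67 mm is -1.34, -53 mm is -1.06.

```bash
echo '[[[-0.1,-0.24,0,0,0,0],[-0.22,-0.5,0,0,0,0],[-0.32,-0.76,0,0,0,0],[-0.4,-1.06,0,0,0,0],[-0.44,-1.34,0,0,0,0]]]' | python3 nudge.py ; python3 -c "
from h import *
swing([2,2.1,2.2,2.3,2.38],140,57,-.322)"
```

```text
clock: 4.9
eef_pos: [482.9, 171.6, 55.4]
eef_rot: [-3.142, -0.0, -0.322]
wrist_force: [0.7, -0.0, -0.9]
finger_gap: 0.5
finger_force: 0.2
2 delta [ -0.9 -12.4  -1.6] rz 0.0 | pos [482.9 171.6  55.4] rot [-3.142 -0.    -0.322] F [ 0.7 -0.  -0.9] gap 0.5
2.1 delta [ -0.1 -25.9  -1.6] rz 0.0 | pos [482.9 171.6  55.4] rot [-3.142 -0.    -0.322] F [ 0.7 -0.  -0.9] gap 0.5
2.2 delta [  2.  -39.3  -1.6] rz 0.0 | pos [482.9 171.6  55.4] rot [-3.142 -0.    -0.322] F [ 0.7 -0.  -0.9] gap 0.5
2.3 delta [  5.4 -52.7  -1.6] rz 0.0 | pos [482.9 171.6  55.4] rot [-3.142 -0.    -0.322] F [ 0.7 -0.  -0.9] gap 0.5
2.38 delta [  9.1 -63.1  -1.6] rz 0.0 | pos [482.9 171.6  55.4] rot [-3.142 -0.    -0.322] F [ 0.7 -0.  -0.9] gap 0.5
```

Converted, 2 mm is 0.04, -57 mm is -1.14.

```bash
echo '[[[-0.02,-0.26,0,0,0,0],[0,-0.52,0,0,0,0],[0.04,-0.78,0,0,0,0],[0.1,-1.06,0,0,0,0],[0.14,-1.14,0,0,0,0]]]' | python3 nudge.py ; echo '[[[0,0,0,0,0,0],[0.16,0.3,-1,0,0,0],[0.2,0.4,-1.96,0,0,0]]]' | python3 nudge.py; python3 -c "
from h import *
go(546.3,-363.5,150,-.288)"
```

```text
clock: 5.4
eef_pos: [508.2, 223.3, 55.3]
eef_rot: [-3.141, -0.0, -0.322]
wrist_force: [-0.1, -0.1, -0.8]
finger_gap: 0.5
finger_force: 0.0
clock: 5.7
eef_pos: [509.8, 198.6, 152.4]
eef_rot: [3.139, 0.003, -0.323]
wrist_force: [1.8, 0.4, 0.3]
finger_gap: 0.3
finger_force: 0.0
delta [213.  521.5   2.4] rz -0.035 | pos [509.8 198.6 152.4] rot [ 3.139e+00  3.000e-03 -3.230e-01] F [1.8 0.4 0.3] gap 0.3
```

Converted, 210 mm is 4.2, 168 mm is 3.36, -0.03 rad is -0.3.

```bash
echo '[[[0.34,0.84,0,0,0,-0.3],[0.68,1.68,0,0,0,-0.3],[1.04,2.52,0,0,0,-0.3],[1.38,3.36,0,0,0,-0.3],[1.72,4.2,0,0,0,-0.3]]]' | python3 nudge.py 50 40; echo '[[[0.34,0.84,0,0,0,0],[0.68,1.68,0,0,0,0],[1.04,2.52,0,0,0,0],[1.38,3.36,0,0,0,0],[1.72,4.2,0,0,0,0]]]' | python3 nudge.py;  python3 -c "
from h import *
go(546.3,-363.5,150,-.288)"
```

```text
clock: 6.2
eef_pos: [525.2, -28.6, 152.5]
eef_rot: [-3.142, -0.0, -0.293]
wrist_force: [1.6, 0.1, 0.3]
finger_gap: 36.7
finger_force: 0.0
clock: 6.7
eef_pos: [546.9, -254.5, 152.4]
eef_rot: [-3.141, 0.0, -0.293]
wrist_force: [0.8, -0.1, 0.5]
finger_gap: 50.0
finger_force: 0.0
delta [ 30.9 104.6   2.4] rz -0.005 | pos [ 546.9 -254.5  152.4] rot [-3.141  0.    -0.293] F [ 0.8 -0.1  0.5] gap 50.0
```

Converted, 104.6 mm is 2.092, 85 mm is 1.7.

```bash
echo '[[[0.3,0.9,0,0,0,0],[0.5,1.7,0,0,0,0],[0.62,2.092,0.4,0,0,0],[0.62,2.092,0.9,0,0,0]]]' | python3 nudge.py;  echo '[[[0,0,0,0,0,0],[0,0,0,0,0,0]]]' | python3 nudge.py; python3 - <<'E'
from h import *
go(546.3,-363.5,30,-.288)
Q,_=snap("side","s2"); P,_=snap("top","t2")
im=np.vstack([cv2.resize(P[120:220,180:440],(780,300),interpolation=2),cv2.resize(Q[200:300,240:400],(780,300)[:0] or (480,300),interpolation=2).repeat(1,1) if 0 else cv2.copyMakeBorder(cv2.resize(Q[200:300,240:400],(480,300),interpolation=2),0,0,0,300,cv2.BORDER_CONSTANT)])
cv2.imwrite("pics/m2.png",im[...,::-1])
E
```

```text
clock: 7.1
eef_pos: [546.2, -364.8, 107.3]
eef_rot: [3.141, -0.002, -0.296]
wrist_force: [-0.2, 0.5, -0.8]
finger_gap: 50.0
finger_force: 0.0
clock: 7.3
eef_pos: [546.9, -361.3, 107.9]
eef_rot: [-3.141, 0.0, -0.292]
wrist_force: [0.1, 0.4, 1.0]
finger_gap: 49.7
finger_force: 0.0
delta [ 0.1  2.3 77.9] rz -0.004 | pos [ 546.9 -361.3  107.9] rot [-3.141  0.    -0.292] F [0.1 0.4 1. ] gap 49.7
```

View pics/m2.png

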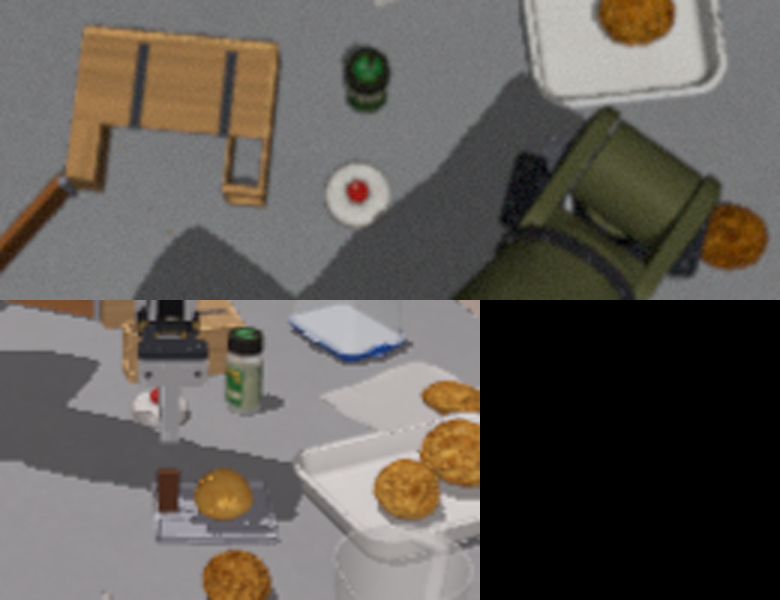

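The top half shows the door wide open on the left, with the timer and jar unmoved. The side view (lower half) shows the fingers at about (168,420), straight above the dark grip at (168,490).

```bash
echo '[[[0,0.046,0.4,0,0,0],[0,0.046,1,0,0,0],[0,0.046,1.4,0,0,0],[0,0.046,1.56,0,0,0]]]' | python3 nudge.py;  echo '[[[0,0,0,0,0,0],[0,0,0,0,0,0],[0,0,0,0,0,0],[0,0,0,0,0,0],[0,0,0,0,0,0]]]' | python3 nudge.py 0 40
```

```text
clock: 7.8
eef_pos: [546.3, -362.9, 28.7]
eef_rot: [-3.141, 0.001, -0.292]
wrist_force: [0.8, -0.1, -0.6]
finger_gap: 50.1
finger_force: 0.0
clock: 8.3
eef_pos: [546.6, -363.7, 30.0]
eef_rot: [3.141, -0.001, -0.292]
wrist_force: [-0.4, -0.2, -0.0]
finger_gap: 13.5
finger_force: 0.0
```

```bash
echo '[[[0,0,0,0,0,0],[0,0,0,0,0,0]]]' | python3 nudge.py 0 60; python3 -c "
from h import *
go(480,-330,30,-.1)"
```

```text
clock: 8.5
eef_pos: [546.6, -363.7, 29.8]
eef_rot: [3.141, -0.001, -0.292]
wrist_force: [-0.6, -0.0, 3.5]
finger_gap: 7.7
finger_force: 60.0
delta [-73.5 -13.1  -0.2] rz -0.192 | pos [ 546.6 -363.7   29.8] rot [ 3.141e+00 -1.000e-03 -2.920e-01] F [-0.6 -0.   3.5] gap 7.7
```

```bash
python3 -c "
from h import *
go(432,-330,29.8,-.1)"; echo '[[[-0.1,-0.02,0,0,0,-0.1],[-0.28,-0.04,0,0,0,-0.2],[-0.52,-0.08,0,0,0,-0.4],[-0.78,-0.12,0,0,0,-0.6],[-1.06,-0.16,0,0,0,-0.8]]]' | python3 nudge.py; python3 -c "
from h import *
go(432,-330,29.8,-.1)"
```

```text
delta [-119.4    0.7    0. ] rz -0.192 | pos [ 546.6 -363.7   29.8] rot [ 3.141e+00 -1.000e-03 -2.920e-01] F [-0.6 -0.   3.5] gap 7.7
clock: 9.0
eef_pos: [497.8, -340.5, 29.8]
eef_rot: [3.141, -0.001, -0.211]
wrist_force: [-0.7, 0.3, -0.8]
finger_gap: 7.6
finger_force: 60.0
delta [-66.5   3.5   0. ] rz -0.111 | pos [ 497.8 -340.5   29.8] rot [ 3.141e+00 -1.000e-03 -2.110e-01] F [-0.7  0.3 -0.8] gap 7.6
```

Sliding well.

Converted, -66 mm is -1.32, -56 mm is -1.12, -0.11 rad is -1.1.

```bash
echo '[[[-0.28,0.02,0,0,0,-0.2],[-0.56,0.04,0,0,0,-0.5],[-0.84,0.06,0,0,0,-0.8],[-1.12,0.06,0,0,0,-1],[-1.32,0.07,0,0,0,-1.1]]]' | python3 nudge.py;echo '[[[0,0,0,0,0,0]]]' | python3 nudge.py; python3 - <<'E'
from h import *
go(432.5,63.8,29.8,-.1)
P,_=snap("top","t3");Q,_=snap("side","s3")
im=np.hstack([cv2.resize(P[130:300,250:440],(400,358)),cv2.resize(Q[180:340,180:360],(400,358))])
cv2.imwrite("pics/m3.png",im[...,::-1])
E
```

```text
clock: 9.5
eef_pos: [432.3, -330.0, 29.8]
eef_rot: [3.141, -0.001, -0.101]
wrist_force: [0.8, -0.2, -1.2]
finger_gap: 7.8
finger_force: 60.0
clock: 9.6
eef_pos: [431.6, -330.0, 29.8]
eef_rot: [-3.141, 0.001, -0.102]
wrist_force: [-5.4, 0.9, 7.1]
finger_gap: 7.8
finger_force: 60.0
delta [ -39.3 -391.8   -0. ] rz -0.002 | pos [ 431.6 -330.    29.8] rot [-3.141e+00  1.000e-03 -1.020e-01] F [-5.4  0.9  7.1] gap 7.8
```

View pics/m3.png

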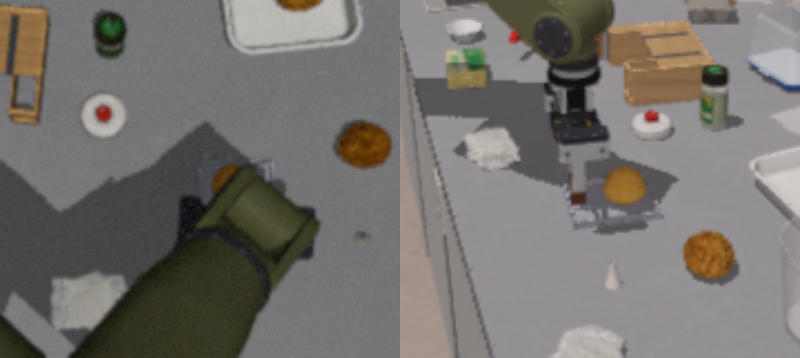

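In the side view the tray is held at (610,205) with the bun upright. The lane between the timer at (650,125) and the custard pack at (490,148) is clear.

Converted, -18 mm is -0.36, -8 mm is -0.16.

```bash
echo '[[[-0.02,-0.12,0,0,0,0],[-0.04,-0.36,0,0,0,0],[-0.08,-0.72,0,0,0,0],[-0.12,-1.16,0,0,0,0],[-0.16,-1.6,0,0,0,0]]]' | python3 nudge.py && echo '[[[-0.04,-0.48,0,0,0,0],[-0.1,-0.96,0,0,0,0],[-0.14,-1.44,0,0,0,0],[-0.2,-1.92,0,0,0,0],[-0.24,-2.4,0,0,0,0]]]' | python3 nudge.py && echo '[[[-0.04,-0.48,0,0,0,0],[-0.1,-0.96,0,0,0,0],[-0.14,-1.44,0,0,0,0],[-0.2,-1.92,0,0,0,0],[-0.24,-2.4,0,0,0,0]]]' | python3 nudge.py; python3 -c "
from h import *
go(432.5,63.8,29.8,-.1)"
```

```text
clock: 10.2
eef_pos: [433.1, -249.0, 29.7]
eef_rot: [3.141, -0.001, -0.102]
wrist_force: [0.8, -4.4, 5.9]
finger_gap: 7.8
finger_force: 60.0
clock: 10.7
eef_pos: [433.3, -128.1, 29.8]
eef_rot: [3.141, -0.001, -0.102]
wrist_force: [0.3, -3.8, 5.2]
finger_gap: 7.4
finger_force: 60.0
clock: 11.2
eef_pos: [433.4, -7.5, 29.7]
eef_rot: [3.141, -0.001, -0.102]
wrist_force: [1.5, -4.5, 6.8]
finger_gap: 7.5
finger_force: 60.0
delta [ -8.2 -70.9  -0.1] rz -0.002 | pos [433.4  -7.5  29.7] rot [ 3.141e+00 -1.000e-03 -1.020e-01] F [ 1.5 -4.5  6.8] gap 7.5
```

```bash
echo '[[[-0.04,-0.46,0,0,0,0],[-0.08,-0.88,0,0,0,0],[-0.12,-1.18,0,0,0,0],[-0.16,-1.38,0,0,0,0],[-0.16,-1.42,0,0,0,0]]]' | python3 nudge.py; echo '[[[0,0,0,0,0,0]]]' | python3 nudge.py; python3 - <<'E'
from h import *
go(642.4,42.7,29.8,-.1)
P,_=snap("top","t4");Q,_=snap("side","s4")
im=np.hstack([cv2.resize(P[120:220,180:300],(480,400),interpolation=2),cv2.resize(Q[170:240,230:330],(320,224),interpolation=2).copy() if 0 else cv2.copyMakeBorder(cv2.resize(Q[170:250,240:320],(320,320),interpolation=2),0,80,0,0,0)])
cv2.imwrite("pics/m4.png",im[...,::-1])
E
```

```text
clock: 11.7
eef_pos: [432.5, 63.8, 29.7]
eef_rot: [3.141, -0.0, -0.101]
wrist_force: [-1.4, -6.2, 10.6]
finger_gap: 7.6
finger_force: 60.0
clock: 11.8
eef_pos: [432.6, 63.9, 29.7]
eef_rot: [-3.141, -0.0, -0.102]
wrist_force: [-1.6, 4.5, 8.8]
finger_gap: 7.5
finger_force: 60.0
delta [ 2.109e+02 -2.000e-01 -1.000e-01] rz -0.002 | pos [432.6  63.9  29.7] rot [-3.141 -0.    -0.102] F [-1.6  4.5  8.8] gap 7.5
```

View pics/m4.png

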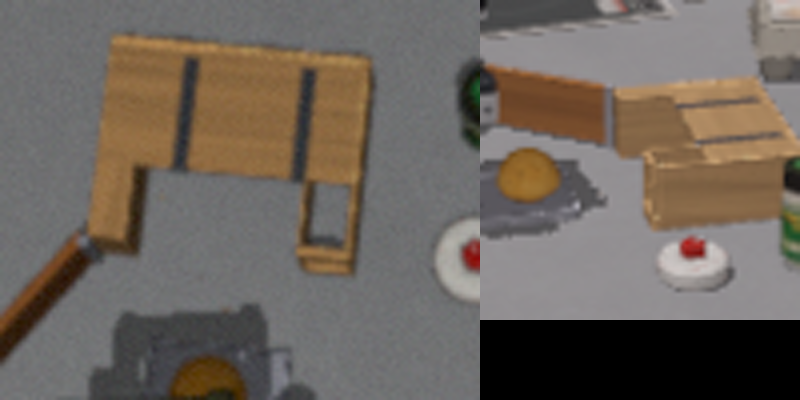

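The tray's far corners are at about (155,350) and (290,347) in the left picture. The doorway's inner wall edges are at (136,245) on the left and (300,250) on the right.

```bash
python3 - <<'E'
from h import *
c=lambda x,y,z:ray("top",180+(x+.5)/4-.5,120+(y+.5)/4-.5,z)[:2]
yw=-.1;A=np.array([[np.cos(yw),-np.sin(yw)],[np.sin(yw),np.cos(yw)]])
for n,p in dict(roofL=(112,36,72),roofR=(372,57,72),wallLout=(88,240,72),wallLin=(136,245,72),wallRin=(300,250,72),wallRout=(352,270,72),LinBack=(146,170,72),RinBack=(308,183,72),trayL=(155,350,12),trayR=(290,347,12)).items():
    w=c(*p); print(n,w.round(1),((w-[609.6,46])@A).round(1))
# roof edge directions from depth points
D=np.load("pics/t4.npy"); q=cloud("top",D)[122:165,195:275].reshape(-1,3); q=q[abs(q[:,2]-72)<4]
L=(q[:,:2]-[609.6,46])@A; L=L[L[:,0]>70]
b=[[k,L[abs(L[:,1]-k)<6][:,0].max()] for k in range(-90,91,12)]
l=[[k,L[abs(L[:,0]-k)<5][:,1].max()] for k in range(75,150,8)]; r=[[k,L[abs(L[:,0]-k)<5][:,1].min()] for k in range(75,150,8)]
for s in(b,l,r): print(np.polyfit(*np.array(s).T,1).round(4),np.mean(s,0).round(1))
E
```

```text
roofL [776.7 129. ] [158.   99.2]
roofR [757.8 -69.3] [159.  -99.9]
wallLout [618.3 144.5] [-1.2 98.9]
wallLin [614.1 108.4] [-1.8 62.5]
wallRin [608.9 -14.7] [  5.4 -60.5]
wallRout [593.3 -53.6] [  -6.3 -100.8]
LinBack [671.7 101.6] [56.2 61.5]
RinBack [660.3 -20.7] [ 57.1 -61.3]
trayL [543.3 101.9] [-71.6  49. ]
trayR [544.6  -2.6] [-59.9 -54.9]
[4.800000e-03 1.581869e+02] [  0.  158.2]
[-1.88000e-02  1.01713e+02] [111.   99.6]
[-4.60000e-03 -9.77489e+01] [111.  -98.3]
```

Units first: shifts go in units of 50 mm and turns go in units of 0.1 rad. So 30 mm is 0.6, -1 mm is -0.02.

```bash
echo '[[[0.08,-0.02,0,0,0,0],[0.28,-0.04,0,0,0,0],[0.6,-0.04,0,0,0,0],[0.96,-0.04,0,0,0,0],[1.32,-0.04,0,0,0,0]]]' | python3 nudge.py && echo '[[[0.36,0,0,0,0,0],[0.72,0,0,0,0,0],[1.04,0,0,0,0,0],[1.32,0,0,0,0,0],[1.56,0,0,0,0,0]]]' | python3 nudge.py; python3 -c "
from h import *
go(642.4,43.7,29.8,-.1)"
```

```text
clock: 12.4
eef_pos: [498.3, 58.7, 29.7]
eef_rot: [-3.142, 0.002, -0.102]
wrist_force: [-9.3, 1.1, 15.7]
finger_gap: 7.7
finger_force: 60.0
clock: 12.9
eef_pos: [576.0, 50.8, 29.7]
eef_rot: [-3.142, 0.002, -0.102]
wrist_force: [-8.6, 0.5, 13.5]
finger_gap: 8.1
finger_force: 60.0
delta [66.8  0.3 -0.1] rz -0.002 | pos [576.   50.8  29.7] rot [-3.142e+00  2.000e-03 -1.020e-01] F [-8.6  0.5 13.5] gap 8.1
```

Converted, 13 mm is 0.26, 56 mm is 1.12.

```bash
echo '[[[0.26,0,0,0,0,0],[0.52,0,0,0,0,0],[0.76,0,0,0,0,0],[0.96,0,0,0,0,0],[1.12,0,0,0,0,0]]]' | python3 nudge.py && echo '[[[0.04,0,0,0,0,0],[0.08,0,0,0,0,0],[0.12,0,0,0,0,0],[0.16,0,0,0,0,0],[0.2,0,0,0,0,0]]]' | python3 nudge.py; python3 -c "
from h import *
go(642.4,43.7,29.8,-.1)"
```

```text
clock: 13.4
eef_pos: [631.6, 45.2, 29.8]
eef_rot: [-3.141, 0.001, -0.102]
wrist_force: [-8.6, 0.2, 11.7]
finger_gap: 7.8
finger_force: 60.0
clock: 13.9
eef_pos: [641.2, 44.3, 29.8]
eef_rot: [-3.141, 0.001, -0.102]
wrist_force: [-6.3, -0.0, 9.9]
finger_gap: 7.4
finger_force: 60.0
delta [1.2 0.4 0. ] rz -0.002 | pos [641.2  44.3  29.8] rot [-3.141e+00  1.000e-03 -1.020e-01] F [-6.3 -0.   9.9] gap 7.4
```

Converted, 4 mm is 0.08, 3 mm is 0.06.

```bash
echo '[[[0.02,0,0,0,0,0],[0.04,0,0,0,0,0],[0.06,0,0,0,0,0],[0.08,0,0,0,0,0],[0.08,0,0,0,0,0]]]' | python3 nudge.py; python3 -c "
from h import *
go(642.4,43.7,29.8,-.1)"
```

```text
clock: 14.4
eef_pos: [643.7, 44.2, 29.8]
eef_rot: [-3.142, 0.005, -0.102]
wrist_force: [-20.1, 2.1, 17.8]
finger_gap: 7.6
finger_force: 60.0
delta [-1.3  0.6 -0. ] rz -0.002 | pos [643.7  44.2  29.8] rot [-3.142  0.005 -0.102] F [-20.1   2.1  17.8] gap 7.6
```

The tray is against the back wall, so I'll release it and lift away.

Converted, -1.5 mm is -0.03.

```bash
echo '[[[-0.03,0,0,0,0,0],[-0.03,0,0,0,0,0],[-0.03,0,0,0,0,0],[-0.03,0,0,0,0,0]]]' | python3 nudge.py 34 20; echo '[[[0,0,-0.1,0,0,0],[0,0,-0.4,0,0,0],[0,0,-0.9,0,0,0],[0,0,-1.6,0,0,0],[0,0,-2.4,0,0,0]]]' | python3 nudge.py;echo '[[[-0.9,0,0,0,0,0],[-1.8,0,0,0,0,0],[-2.7,0,0,0,0,0],[-3.6,0,0,0,0,0],[-4.5,0,0,0,0,0]]]' | python3 nudge.py 0; python3 - <<'E'
from h import *
go(432,250,150,-.1)
P,_=snap("top","t5");Q,_=snap("side","s5")
im=np.hstack([cv2.resize(P[120:240,170:310],(466,400),interpolation=2),cv2.copyMakeBorder(cv2.resize(Q[170:250,240:320],(320,320),interpolation=2),0,80,0,0,0)])
cv2.imwrite("pics/m5.png",im[...,::-1])
E
```

```text
clock: 14.8
eef_pos: [644.3, 43.3, 29.1]
eef_rot: [3.142, 0.0, -0.102]
wrist_force: [0.4, 0.1, 1.3]
finger_gap: 33.2
finger_force: 0.0
clock: 15.3
eef_pos: [644.0, 43.2, 151.3]
eef_rot: [3.142, 0.001, -0.102]
wrist_force: [-0.3, -0.2, -0.1]
finger_gap: 34.0
finger_force: 0.0
clock: 15.8
eef_pos: [419.0, 66.3, 150.4]
eef_rot: [-3.141, -0.002, -0.102]
wrist_force: [0.3, 0.1, 0.6]
finger_gap: 1.0
finger_force: 0.0
delta [  -5.8 -184.1    0.4] rz -0.002 | pos [419.   66.3 150.4] rot [-3.141e+00 -2.000e-03 -1.020e-01] F [0.3 0.1 0.6] gap 1.0
```

View pics/m5.png

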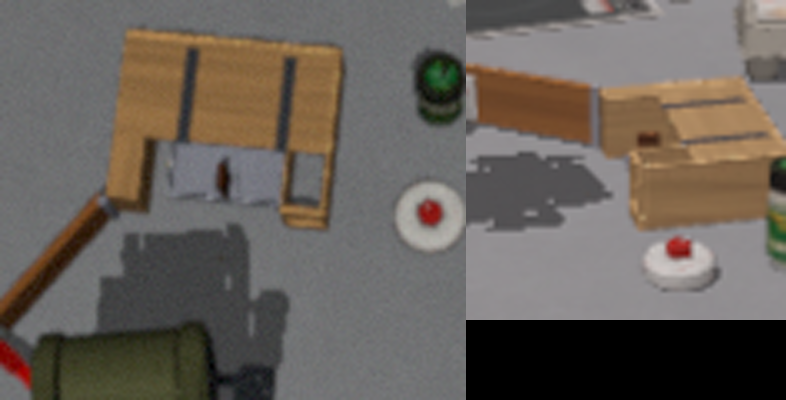

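The tray is home, with its grip at (223,177) in the doorway. The side view shows the grip at (648,138), and the bun is under the roof. The door rests at about t=2.28. Next I go around behind the door to shut it.

```bash
cat >> h.py <<'E'
def shut(ts,r,z,yaw,gap=0):
    for t in ts:
        h=10+gap+8*abs(np.cos(t+yaw))+12.5*abs(np.sin(t+yaw))
        print(t,end=" "); go(618.8-r*np.sin(t)-h*np.cos(t),137.5-r*np.cos(t)+h*np.sin(t),z,yaw)
E
python3 -c "
from h import *
shut([2.3],140,150,-.1,15)"; echo '[[[0.4,-0.82,0,0,0,0],[0.8,-1.64,0,0,0,0],[1.2,-2.46,0,0,0,0],[1.6,-3.28,0,0,0,0],[1.94,-4,0,0,0,0]]]' | python3 nudge.py ; python3 -c "
from h import *
shut([2.3],140,45,-.1,15)"
```

```text
2.3 delta [ 103.9 -205.5    0.3] rz -0.001 | pos [416.8  66.5 150.3] rot [-3.141  0.    -0.101] F [0.7 1.  0.5] gap 0.5
clock: 16.4
eef_pos: [539.0, 257.3, 150.5]
eef_rot: [-3.141, -0.001, -0.102]
wrist_force: [0.8, -0.7, 0.8]
finger_gap: 0.7
finger_force: 0.0
2.3 delta [  1.6  -3.3 105.5] rz -0.002 | pos [539.  257.3 150.5] rot [-3.141e+00 -1.000e-03 -1.020e-01] F [ 0.8 -0.7  0.8] gap 0.7
```

Converted, 105 mm is 2.1, 95 mm is 1.9.

```bash
echo '[[[0.04,-0.08,0.6,0,0,0],[0.04,-0.08,1.3,0,0,0],[0.04,-0.08,1.9,0,0,0],[0.04,-0.08,2.1,0,0,0]]]' | python3 nudge.py ; python3 -c "
from h import *
shut([2.2,2.1,2.0,1.9,1.8,1.7,1.6,1.5],140,45,-.1)"
```

```text
clock: 16.8
eef_pos: [539.3, 258.7, 42.3]
eef_rot: [3.14, 0.003, -0.102]
wrist_force: [-0.6, 0.2, 0.1]
finger_gap: 0.5
finger_force: 0.0
2.2 delta [-17.1  20.6  -2.7] rz -0.002 | pos [539.3 258.7  42.3] rot [ 3.14e+00  3.00e-03 -1.02e-01] F [-0.6  0.2  0.1] gap 0.5
2.1 delta [-25.7  32.   -2.7] rz -0.002 | pos [539.3 258.7  42.3] rot [ 3.14e+00  3.00e-03 -1.02e-01] F [-0.6  0.2  0.1] gap 0.5
2.0 delta [-33.3  44.4  -2.7] rz -0.002 | pos [539.3 258.7  42.3] rot [ 3.14e+00  3.00e-03 -1.02e-01] F [-0.6  0.2  0.1] gap 0.5
1.9 delta [-39.5  57.6  -2.7] rz -0.002 | pos [539.3 258.7  42.3] rot [ 3.14e+00  3.00e-03 -1.02e-01] F [-0.6  0.2  0.1] gap 0.5
1.8 delta [-44.4  71.5  -2.7] rz -0.002 | pos [539.3 258.7  42.3] rot [ 3.14e+00  3.00e-03 -1.02e-01] F [-0.6  0.2  0.1] gap 0.5
1.7 delta [-47.9  86.   -2.7] rz -0.002 | pos [539.3 258.7  42.3] rot [ 3.14e+00  3.00e-03 -1.02e-01] F [-0.6  0.2  0.1] gap 0.5
1.6 delta [-49.8  99.7  -2.7] rz -0.002 | pos [539.3 258.7  42.3] rot [ 3.14e+00  3.00e-03 -1.02e-01] F [-0.6  0.2  0.1] gap 0.5
1.5 delta [-50.5 113.2  -2.7] rz -0.002 | pos [539.3 258.7  42.3] rot [ 3.14e+00  3.00e-03 -1.02e-01] F [-0.6  0.2  0.1] gap 0.5
```

Converted, 71 mm is 1.42, 58 mm is 1.16.

```bash
echo '[[[-0.34,0.42,0,0,0,0],[-0.52,0.64,0,0,0,0],[-0.66,0.88,0,0,0,0],[-0.8,1.16,0,0,0,0],[-0.88,1.42,0,0,0,0]]]' | python3 nudge.py ; echo '[[[-0.06,0.3,0,0,0,0],[-0.1,0.58,0,0,0,0],[-0.12,0.84,0,0,0,0]]]' | python3 nudge.py ; python3 -c "
from h import *
shut([1.4,1.3,1.2,1.1,1,.9,.8,.7],140,45,-.1)"
```

```text
clock: 17.3
eef_pos: [489.5, 192.6, 46.1]
eef_rot: [-3.141, -0.002, -0.102]
wrist_force: [0.6, 0.3, 0.5]
finger_gap: 0.4
finger_force: 0.2
clock: 17.6
eef_pos: [478.7, 150.6, 44.7]
eef_rot: [-3.141, -0.0, -0.102]
wrist_force: [0.2, 1.0, -0.0]
finger_gap: 0.3
finger_force: 0.2
1.4 delta [-0.6 13.2 -0.3] rz -0.002 | pos [478.7 150.6  44.7] rot [-3.141 -0.    -0.102] F [ 0.2  1.  -0. ] gap 0.3
1.3 delta [ 1.4 26.9 -0.3] rz -0.002 | pos [478.7 150.6  44.7] rot [-3.141 -0.    -0.102] F [ 0.2  1.  -0. ] gap 0.3
1.2 delta [ 4.8 40.4 -0.3] rz -0.002 | pos [478.7 150.6  44.7] rot [-3.141 -0.    -0.102] F [ 0.2  1.  -0. ] gap 0.3
1.1 delta [ 9.6 53.7 -0.3] rz -0.002 | pos [478.7 150.6  44.7] rot [-3.141 -0.    -0.102] F [ 0.2  1.  -0. ] gap 0.3
1 delta [15.8 66.6 -0.3] rz -0.002 | pos [478.7 150.6  44.7] rot [-3.141 -0.    -0.102] F [ 0.2  1.  -0. ] gap 0.3
0.9 delta [23.4 78.9 -0.3] rz -0.002 | pos [478.7 150.6  44.7] rot [-3.141 -0.    -0.102] F [ 0.2  1.  -0. ] gap 0.3
0.8 delta [32.3 90.4 -0.3] rz -0.002 | pos [478.7 150.6  44.7] rot [-3.141 -0.    -0.102] F [ 0.2  1.  -0. ] gap 0.3
0.7 delta [ 42.4 101.1  -0.3] rz -0.002 | pos [478.7 150.6  44.7] rot [-3.141 -0.    -0.102] F [ 0.2  1.  -0. ] gap 0.3
```

```bash
echo '[[[0,0.26,0,0,0,0],[0.02,0.54,0,0,0,0],[0.1,0.8,0,0,0,0],[0.2,1.08,0,0,0,0],[0.32,1.34,0,0,0,0]]]' | python3 nudge.py ; echo '[[[0.16,0.24,0,0,0,0],[0.34,0.48,0,0,0,0],[0.54,0.7,0,0,0,0]]]' | python3 nudge.py ; python3 -c "
from h import *
shut([.6,.5,.4,.3,.2,.1],150,45,-.1)"
```

```text
clock: 18.1
eef_pos: [488.0, 82.2, 44.4]
eef_rot: [-3.142, 0.0, -0.102]
wrist_force: [-0.2, 0.8, 0.0]
finger_gap: 0.5
finger_force: 0.2
clock: 18.4
eef_pos: [511.7, 44.7, 44.4]
eef_rot: [3.142, 0.0, -0.102]
wrist_force: [-0.3, 0.4, 0.5]
finger_gap: 0.4
finger_force: 0.2
0.6 delta [ 5.2 17.6 -0.6] rz -0.002 | pos [511.7  44.7  44.4] rot [ 3.142  0.    -0.102] F [-0.3  0.4  0.5] gap 0.4
0.5 delta [18.4 26.4 -0.6] rz -0.002 | pos [511.7  44.7  44.4] rot [ 3.142  0.    -0.102] F [-0.3  0.4  0.5] gap 0.4
0.4 delta [32.6 33.9 -0.6] rz -0.002 | pos [511.7  44.7  44.4] rot [ 3.142  0.    -0.102] F [-0.3  0.4  0.5] gap 0.4
0.3 delta [47.6 39.8 -0.6] rz -0.002 | pos [511.7  44.7  44.4] rot [ 3.142  0.    -0.102] F [-0.3  0.4  0.5] gap 0.4
0.2 delta [63.3 44.2 -0.6] rz -0.002 | pos [511.7  44.7  44.4] rot [ 3.142  0.    -0.102] F [-0.3  0.4  0.5] gap 0.4
0.1 delta [79.4 46.8 -0.6] rz -0.002 | pos [511.7  44.7  44.4] rot [ 3.142  0.    -0.102] F [-0.3  0.4  0.5] gap 0.4
```

Converted, 63 mm is 1.26, 48 mm is 0.96.

```bash
echo '[[[0.1,0.36,0,0,0,0],[0.36,0.52,0,0,0,0],[0.66,0.68,0,0,0,0],[0.96,0.8,0,0,0,0],[1.26,0.88,0,0,0,0]]]' | python3 nudge.py ; echo '[[[0.1,0.02,0,0,0,0],[0.2,0.04,0,0,0,0],[0.3,0.06,0,0,0,0],[0.38,0.06,0,0,0,0],[0.38,0.06,0,0,0,0]]]' | python3 nudge.py ; python3 -c "
from h import *
shut([.1],150,45,-.1)"
```

```text
clock: 18.9
eef_pos: [570.2, -5.4, 44.3]
eef_rot: [3.141, 0.0, -0.102]
wrist_force: [-0.3, 0.5, 0.2]
finger_gap: 0.5
finger_force: 0.0
clock: 19.4
eef_pos: [585.7, -9.2, 44.2]
eef_rot: [3.141, 0.006, -0.102]
wrist_force: [-17.6, -0.7, 10.5]
finger_gap: 0.3
finger_force: 8.6
0.1 delta [ 0.2  0.7 -0.8] rz -0.002 | pos [585.7  -9.2  44.2] rot [ 3.141  0.006 -0.102] F [-17.6  -0.7  10.5] gap 0.3
```

Converted, 2 mm is 0.04.

```bash
echo '[[[0.04,0,0,0,0,0],[0.04,0,0,0,0,0]]]' | python3 nudge.py ; echo '[[[-0.3,0,0,0,0,0],[-0.8,0,-0.4,0,0,0],[-1.6,0,-1.2,0,0,0],[-2.5,0,-2,0,0,0],[-3.4,0,-2.6,0,0,0]]]' | python3 nudge.py; echo '[[[0,0,0,0,0,0],[0,0,0,0,0,0],[0,0,0,0,0,0]]]' | python3 nudge.py; python3 - <<'E'
from h import *
P,D=snap("top","t6");Q,_=snap("side","s6")
im=np.hstack([cv2.resize(P[130:210,190:310],(480,320),interpolation=2),cv2.resize(Q[170:250,240:320],(320,320),interpolation=2)])
cv2.imwrite("pics/m6.png",im[...,::-1]); print(manip.read_state()["eef_pos"])
E
```

```text
clock: 19.6
eef_pos: [585.9, -9.2, 44.2]
eef_rot: [3.141, 0.01, -0.102]
wrist_force: [-33.5, 0.2, 20.5]
finger_gap: 0.2
finger_force: 16.4
clock: 20.1
eef_pos: [436.1, 6.4, 163.7]
eef_rot: [-3.142, -0.001, -0.102]
wrist_force: [0.7, 0.9, 1.5]
finger_gap: 0.4
finger_force: 0.0
clock: 20.4
eef_pos: [437.8, 6.1, 161.5]
eef_rot: [3.142, 0.001, -0.102]
wrist_force: [0.4, 0.3, -0.5]
finger_gap: 0.1
finger_force: 0.0
[437.60321549   6.10729885 161.07899926]
```

View pics/m6.png

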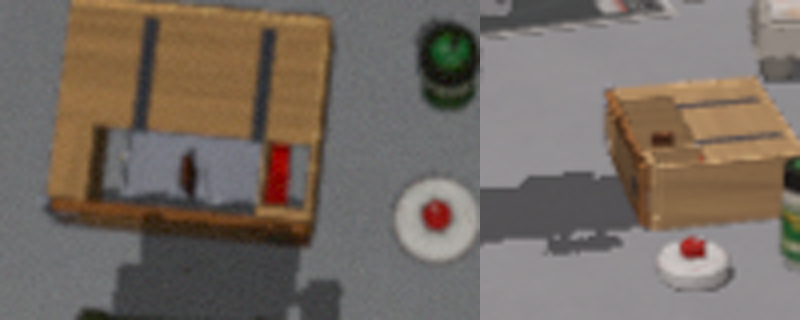

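The door is flush with the front, from (50,208) to (310,238), and the red hook is inside at (278,172). The tray is home, the timer and jar are untouched, and the arm is clear.

```bash
python3 -c "
from cell import manip
print(manip.sign_off())"
```

```text
the job is handed in; nothing more can be done
None
```

I handed the job in at about 20 s on the robot's clock: the tray is pressed home against the back wall and the door is shut flush with the red hook behind the front; the bun is under the roof, so I didn't see it after the tray went in, and the hand-in gave no verdict.

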